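Set the low specimen jar on the laboratory balance, gently

ROBOT

A 6-joint arm with a two-finger parallel gripper is mounted at the origin on the work surface. World frame = base frame: x ahead of the robot, y to its left, z up, the work surface at z = 0. Lengths are in m, angles in rad, forces in N, time in s.
With the tool pointing down it reaches from about 0.375 to 0.975 m from the base axis. Payload 3.8 kg.
Tool frame: the origin (TCP) lies midway between the tips of the shut fingers; the grasp point (between the pads) lies 19 mm behind it; z points along the fingers, y is the line along which they close (so a half turn about z gives the same grasp; the last joint's range is limited). The gripper opens to 85 mm and grips with 20 to 120 N. Pads are 22 mm wide; open, the fingers measure 114 mm over their backs; the gripper's body (76 mm by 85 mm) begins 54 mm behind the grasp point. The pads swing forward as they close: fully open they stand 13 mm farther back than shut.
Start: joints at [1.158, 0.264, 1.604, -0, 1.274, -0.037], TCP at [0.248, 0.628, 0.231] pointing down, gripper open.
Joint ranges: [-2.63, 2.63], [-0.94, 2.18], [0.31, 2.57], [-1.31, 4.45], [0, 2.66], [-2.55, 2.55]. Speed limits (rad/s): [2.57, 2.57, 3.14, 3.14, 3.14, 3.14].

INTERFACE

Orientations are given as a rotation vector (axis times angle).
In Python, from workcell import sensors, viewer, job gives the robot as it stands.
- The arm moves only by the shell command python3 -m inch 'ROWS' [FORCE]. ROWS is JSON, one flat list of numbers, 7 for each row, row after row: the shift along the tool's x, y, z in mm, then the turn, a rotation vector about the tool's x, y, z in degrees, then the finger opening in mm, from 0 to 85.4. A call has exactly 8 rows; each row shifts and turns the commanded pose from where the row before left it, along the tool's axes as they then stand; what a row does not reach is not made up. A row lasts 1/10 s, in which the tool goes at most 50 mm and 8.59 degrees, less where a joint would pass 70% of its speed; a pose out of reach is approached as far as the arm can. A call is refused whole if a number of a shift passes 50 or a number of a turn 8.59, either way. A call with a gripper value outside its range is refused whole. The fingers move at their own pace and stop on an object; FORCE is the grip in N (left out, the last holds). Time passes only in rows, so rows that do not move let the fingers close, or fill a call up. It gives the time, the measured TCP pose, the force, the opening and the grip force at its end, in the units of the state.
- sensors.read_state(): the state, without advancing time (a new reading comes with each control period).
- viewer.read_camera(name): name is "scene" or "top" or "wrist"; returns the picture (480x640x3 uint8, red, green, blue); there is no depth.
- viewer.camera_params(name): a dict with "K" (3x3 intrinsics, pixels), "world_to_cam" (4x4, takes a point from world to camera coordinates). Camera axes: x right, y down, z forward; pixel columns grow to the right and rows downward; lengths in m; the calibration is good to about 2 mm. A picture is of the moment at which its call begins: read the wrist's pose just before it. camera_params takes no time and is no camera call; for the wrist camera it gives the pose at the moment of the call.
- job.finish_job(): hands the job in; it is judged then, once.
The state is a dict: "time": time; "q": joint angles; "joint_vel": joint speeds; "joint_torque": joint torques, N m; "tool_pos": TCP position; "tcp_rot": TCP orientation; "wrist_force": force on the tool from outside, world axes, zero at the start; "torque": the same for the moment, N m; "width": opening from 0.0 (shut) to 1.0 (fully open); "grip_force": force on a finger pad.
Only numpy, scipy, OpenCV 4.12 (cv2) and the standard library are available. Lean on these libraries where they do the work, as an engineer would, in place of code of your own. Each camera call takes 0.05 s, during which the arm holds its last target. There are 200 camera calls.

TASK

Of the three capped glass specimen jars on the steel tray, take the low one and stand it upright in the middle of the balance's round pan, then let go. The glass is thin: grip it with less than 40 N on each finger, lower it slowly onto the pan rather than dropping it, and never load the balance with more than 20 N. Do not tip the jar, and leave the other two jars and the closed glass dish where they are.

Things in the scene. Friction and masses are not known exactly. Their poses are not given: they have to be found in the camera images.
- low_jar_mid (a point): The jar to weigh: the lowest of the three jars, 62 mm tall over all. Clear glass cylinder 46 mm in diameter and 46 mm tall, with a black cap 38 mm in diameter and 16 mm tall on top; a pale shell inside. About 0.1 to 0.21 kg. The point is its centre, 31 mm above its underside; z is its axis, up.
- pan_top (a point): Centre of the upper face of the balance's round steel pan, 110 mm in diameter, 5 mm thick; its upper face is about 67 mm above the bench. The pan is sprung: it gives straight down by about 1 mm per N, 6 mm at most, then is hard. z is up, x points from the balance's display towards its rear. The balance is a cream case 240 mm deep (x), 180 mm wide (y), 50 mm high, fixed to the bench; its middle lies 30 mm to the display side of this point.
- balance: The balance itself, case and pan together, fixed to the bench. Origin at the centre of the case's underside; x towards the rear, display on the -x side, z up.
- slim_jar_mid (a point): Bystander: slim capped glass jar, 30 mm in diameter, 100 mm tall. The point is its centre, 50 mm above its underside; z is its axis. It stands in the tray in one row with the other jars, 90 mm between centres.
- tall_jar_mid (a point): Bystander: tall capped glass jar, 46 mm in diameter, 100 mm tall. The point is its centre, 50 mm above its underside; z is its axis.
- dish_mid (a point): Bystander: closed flat glass dish, 70 mm in diameter, 15 mm tall, lying on the bench beyond the work. The point is its centre.
- tray: Shallow steel tray fixed to the bench, 130 x 300 mm (x, y), floor 4 mm thick, walls 10 mm high and 4 mm thick. Origin at the centre of its underside; the three jars stand on its floor in a row along its y axis, so that beside each jar along the tray's x axis there is free room.

How it is judged:
By the outcome, as a careful person would: the job done as asked, in the order asked, and still so for the second after the job is handed in, with the robot touching nothing.
It also fails if it takes over 40 s, if anything falls off the work surface, if the arm or the gripper's body presses on something with over 40 N, if the wrist force passes 120 N, or if a joint passes its speed limit or range.

## Working session

There is one attempt and no reset: what is moved stays moved. The work goes in short steps, Python scripts to look and compute and a shell command to move; the robot and the scene stay as the last step left them, time stands still between calls to the robot, and variables do not carry over. Pictures are saved under pics/ and viewed, at most 10 in all, crops included, and the job is handed in when it is done.

```bash
mkdir -p pics; cat > h.py <<'E'
import numpy as np, cv2
from workcell import sensors, viewer, job
def snap(cam, fn):
    P=viewer.camera_params(cam); im=viewer.read_camera(cam)
    cv2.imwrite(fn, cv2.cvtColor(im,cv2.COLOR_RGB2BGR)); return P
def ray(cam,u,v,z,P=None):
    P=P or viewer.camera_params(cam); K=np.array(P["K"]);T=np.array(P["world_to_cam"])
    R=T[:3,:3];c=-R.T@T[:3,3]; d=R.T@np.linalg.inv(K)@[u,v,1]
    return c+d*(z-c[2])/d[2]
def proj(cam,p,P=None):
    P=P or viewer.camera_params(cam); K=np.array(P["K"]);T=np.array(P["world_to_cam"])
    q=K@(T[:3,:3]@np.array(p)+T[:3,3]); return q[:2]/q[2]
E
python3 - <<'E'
from h import *
snap("top","pics/top0.png"); snap("scene","pics/scene0.png")
s=sensors.read_state(); print({k:np.round(s[k],3).tolist() for k in s})
for c in("top","scene"):
    P=viewer.camera_params(c);T=np.array(P["world_to_cam"]);print(c,-T[:3,:3].T@T[:3,3])
E
```

```text
{'time': 0.1, 'q': [1.158, 0.265, 1.605, -0.0, 1.274, -0.037], 'joint_vel': [-0.0, 0.0, -0.004, 0.001, -0.002, 0.0], 'joint_torque': [-0.0, -51.671, -36.859, -0.0, 0.006, -0.0], 'tool_pos': [0.247, 0.627, 0.23], 'tcp_rot': [-0.587, -3.086, 0.003], 'wrist_force': [-0.272, 0.467, -0.013], 'torque': [0.01, 0.016, 0.0], 'grip_force': 0.0, 'width': 1.002}
top [0.54100974 0.00220559 1.21804954]
scene [1.08281539 0.37448167 0.7939926 ]
```

View pics/top0.png

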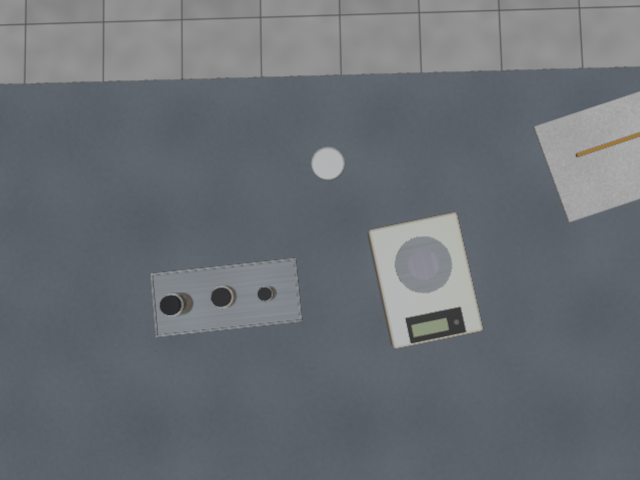

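View pics/scene0.png

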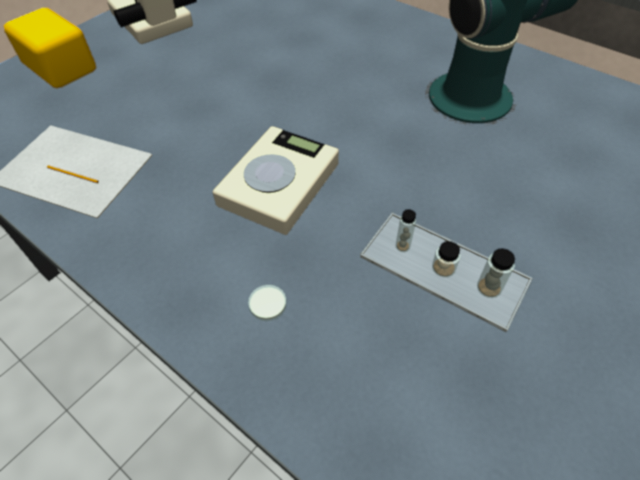

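The pictures show three jars in the tray. The low one is in the middle, at about (222,297) in top and (447,258) in scene. The pan is at about (423,264) in top and the dish at (328,163). I'll enlarge the jars and pan next.

```bash
python3 - <<'E'
from h import *
a=cv2.imread("pics/top0.png"); 
A=cv2.resize(a[255:340,145:305],None,fx=5,fy=5,interpolation=cv2.INTER_CUBIC)[:,:800]
b=cv2.imread("pics/scene0.png")
B=cv2.resize(b[235:285,425:475],(350,350),interpolation=cv2.INTER_CUBIC)
C=cv2.resize(a[225:305,385:465],(175*1,175),interpolation=cv2.INTER_CUBIC)
cv2.imwrite("pics/c1.png",A); 
D=np.zeros((400,800,3),np.uint8); D[:400,:400]=cv2.resize(b[235:285,425:475],(400,400),interpolation=cv2.INTER_CUBIC); D[:,400:]=cv2.resize(a[225:305,385:465],(400,400),interpolation=cv2.INTER_CUBIC)
cv2.imwrite("pics/c2.png",D)
for n,u,v,z in[("low cap",222,297,.066),("pan",423,264,.067),("slim",265,294,.104),("tall",171,305,.104),("dish",328,163,.015)]: print(n,ray("top",u,v,z).round(4))
for n,u,v,z in[("low cap",449,250,.066),("pan",270,173,.067)]: print(n,ray("scene",u,v,z).round(4))
for c in [(152,273),(295,259),(301,321),(157,336)]: print("tray",ray("top",*c,.01).round(4))
for c in [(370,231),(457,213),(482,331),(394,348)]: print("bal",ray("top",*c,.05).round(4))
E
```

```text
low cap [0.5179 0.2158 0.066 ]
pan [ 0.5736 -0.1757  0.067 ]
slim [0.5226 0.1277 0.104 ]
tall [0.5056 0.3052 0.104 ]
dish [0.7869 0.004  0.015 ]
low cap [0.5205 0.2185 0.066 ]
pan [ 0.5741 -0.1746  0.067 ]
tray [0.5687 0.3698 0.01  ]
tray [0.591  0.0758 0.01  ]
tray [0.465  0.0659 0.01  ]
tray [0.4405 0.3596 0.01  ]
bal [ 0.6415 -0.0761  0.05  ]
bal [ 0.6733 -0.2487  0.05  ]
bal [ 0.4414 -0.2883  0.05  ]
bal [ 0.4118 -0.1165  0.05  ]
```

View pics/c1.png

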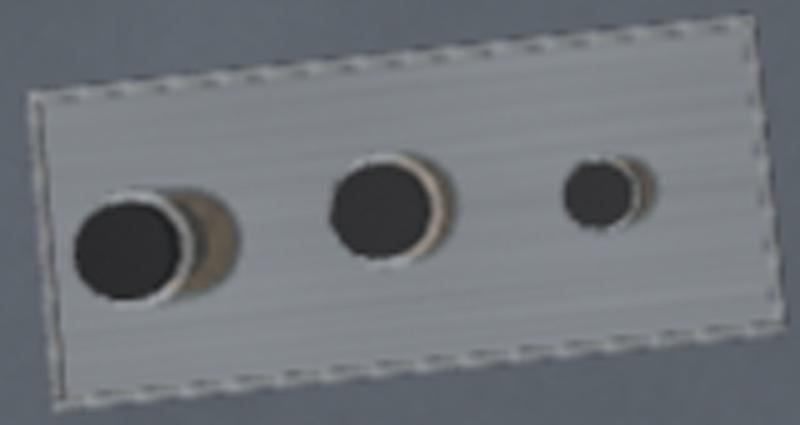

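View pics/c2.png

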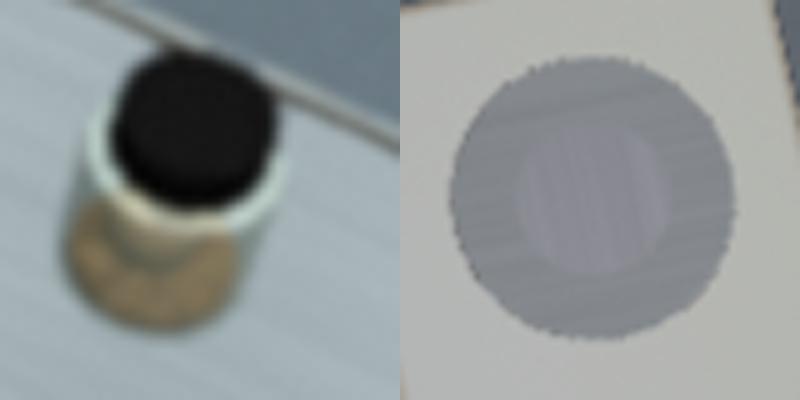

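Cap centre in top is about (220.8,296.8), and both cameras put the low jar near (0.518, 0.218). It also sits midway between the other two. The pan is at about (0.574, -0.176) and tray yaw is about +4.8°. I'll turn the tool first so the fingers close along the tray's x.

```bash
python3 -m inch '[0,0,0,0,0,7.96,85, 0,0,0,0,0,7.96,85, 0,0,0,0,0,7.96,85, 0,0,0,0,0,7.96,85, 0,0,0,0,0,7.96,85, 0,0,0,0,0,7.96,85, 0,0,0,0,0,7.96,85, 0,0,0,0,0,7.96,85]' 25
cat >> h.py <<'E'
from scipy.spatial.transform import Rotation as Ro
def delta(p):
    s=sensors.read_state(); R=Ro.from_rotvec(s["tcp_rot"]).as_matrix(); y=R[:,1]
    print("t",s["time"],"pos",np.round(s["tool_pos"],4),"yangle",np.degrees(np.arctan2(y[1],y[0])).round(2),"z",R[:,2].round(3),"q",np.round(s["q"],2))
    print("delta tool mm",(R.T@(np.array(p)-s["tool_pos"])*1e3).round(1))
E
python3 -c "
from h import *
delta([.518,.218,.2])"
```

```text
time: 0.9
tool_pos: [0.2476, 0.6275, 0.2305]
tcp_rot: [2.133, 2.306, -0.002]
wrist_force: [0.1, -0.2, -0.4]
width: 0.996
grip_force: 0.0
t 0.9 pos [0.2476 0.6275 0.2305] yangle 4.46 z [-0.001 -0.001 -1.   ] q [ 1.16  0.26  1.6  -0.    1.27  1.08]
delta tool mm [-429.3  237.8   30.8]
```

```bash
python3 -m inch '[-27,15,2,0,0,0,85, -27,15,2,0,0,0,85, -27,15,2,0,0,0,85, -27,15,2,0,0,0,85, -27,15,2,0,0,0,85, -27,15,2,0,0,0,85, -27,15,2,0,0,0,85, -27,15,2,0,0,0,85]' && python3 -m inch '[-30,16,2,0,0,0,85, -30,16,2,0,0,0,85, -30,16,2,0,0,0,85, -30,16,2,0,0,0,85, -30,16,2,0,0,0,85, -30,16,2,0,0,0,85, -22,12,2,0,0,0,85, -12,9,1,0,0,0,85]'  && python3 -m inch '[0,0,0,0,0,0,85, 0,0,0,0,0,0,85,0,0,0,0,0,0,85,0,0,0,0,0,0,85,0,0,0,0,0,0,85,0,0,0,0,0,0,85,0,0,0,0,0,0,85,0,0,0,0,0,0,85]'
python3 - <<'E'
from h import *
P=snap("wrist","pics/w1.png"); delta([.518,.218,.2])
np.save("P1.npy",P,allow_pickle=True)
print(proj("wrist",[.518,.218,.066],P),proj("wrist",[.518,.218,.05],P))
E
```

```text
time: 1.7
tool_pos: [0.3856, 0.4213, 0.2147]
tcp_rot: [-2.127, -2.312, 0.001]
wrist_force: [-0.1, 0.1, 0.6]
width: 0.996
grip_force: 0.0
time: 2.5
tool_pos: [0.5202, 0.2173, 0.1996]
tcp_rot: [-2.129, -2.31, 0.002]
wrist_force: [0.8, 0.9, -0.4]
width: 0.997
grip_force: 0.0
time: 3.3
tool_pos: [0.5197, 0.2193, 0.2003]
tcp_rot: [-2.126, -2.312, -0.0]
wrist_force: [-0.4, 0.1, 0.2]
width: 0.998
grip_force: 0.0
t 3.35 pos [0.5198 0.2193 0.2003] yangle 4.8 z [ 0.  0. -1.] q [0.36 0.08 1.88 0.   1.19 0.27]
delta tool mm [-1.1 -1.9  0.3]
[311.2208697  228.43099966] [311.37445322 222.25190529]
```

View pics/w1.png

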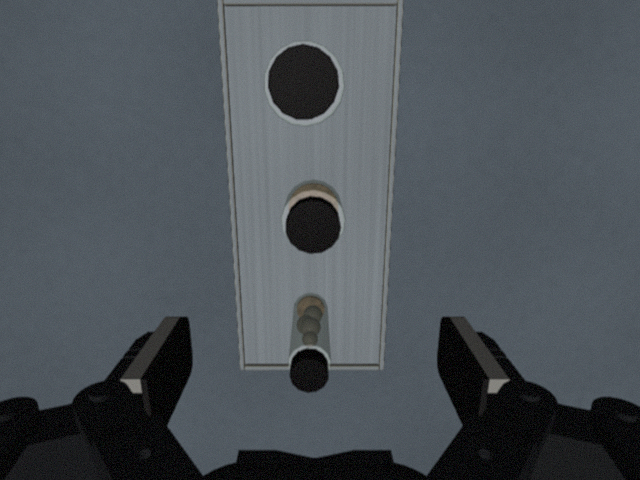

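The wrist view shows the low jar's cap centred at (313.5,224.5), with radius about 28 px. The tall jar is at (304,82) and the slim one at (309,370). The fingers are clear of everything.

```bash
python3 - <<'E'
from h import *
P=np.load("P1.npy",allow_pickle=True).item()
c=ray("wrist",313.5,224.5,.066,P);print(c, ray("wrist",309,370,.104,P),ray("wrist",304,82,.104,P), np.linalg.norm(ray("wrist",285,224.5,.066,P)-ray("wrist",341.5,224.5,.066,P)))
a=ray("wrist",220,0,.012,P);b=ray("wrist",243,368,.012,P);d=ray("wrist",401,0,.012,P);e=ray("wrist",383,366,.012,P)
print(a,b,d,e); r=(a-b);print(np.degrees(np.arctan2(-r[0],r[1]))); r=d-e;print(np.degrees(np.arctan2(-r[0],r[1])))
delta([c[0],c[1],.011])
E
```

```text
[0.51930565 0.2208676  0.066     ] [0.52367639 0.13345233 0.104     ] [0.5071228  0.30827587 0.104     ] 0.038013187158542266
[0.4428059  0.36088701 0.012     ] [0.4683655  0.06765947 0.012     ] [0.56741771 0.37128361 0.012     ] [0.59339472 0.08015462 0.012     ]
4.981677019384664
5.098914128819575
t 3.35 pos [0.5198 0.2193 0.2003] yangle 4.8 z [ 0.  0. -1.] q [0.36 0.08 1.88 0.   1.19 0.27]
delta tool mm [  1.6  -0.3 189.3]
```

```bash
python3 -m inch '[1,0,15,0,0,0,85, 0,0,22,0,0,0,85, 0,0,22,0,0,0,85, 0,0,22,0,0,0,85, 0,0,20,0,0,0,85, 0,0,18,0,0,0,85, 0,0,16,0,0,0,85, 0,0,12,0,0,0,85]' && python3 -m inch '[0,0,10,0,0,0,85, 0,0,10,0,0,0,85, 0,0,9,0,0,0,85, 0,0,8,0,0,0,85, 0,0,5,0,0,0,85, 0,0,0,0,0,0,85, 0,0,0,0,0,0,85, 0,0,0,0,0,0,85]'; python3 -c "
from h import *
delta([.5193,.220,.011]); print(sensors.read_state()['wrist_force'])"
```

```text
time: 4.15
tool_pos: [0.5184, 0.2196, 0.0508]
tcp_rot: [-2.126, -2.311, 0.004]
wrist_force: [0.2, 1.0, -0.1]
width: 0.998
grip_force: 0.0
time: 4.95
tool_pos: [0.5202, 0.2204, 0.0118]
tcp_rot: [2.126, 2.312, 0.001]
wrist_force: [0.9, -0.2, 0.3]
width: 0.997
grip_force: 0.0
t 4.95 pos [0.5202 0.2204 0.0118] yangle 4.79 z [ 0.001  0.    -1.   ] q [ 0.36  0.29  2.02 -0.    0.83  0.27]
delta tool mm [-0.3 -0.9  0.8]
[ 0.87857736 -0.18974571  0.33827158]
```

```bash
python3 -m inch '[0,0,0,0,0,0,75, 0,0,0,0,0,0,67, 0,0,0,0,0,0,60, 0,0,0,0,0,0,55, 0,0,0,0,0,0,51, 0,0,0,0,0,0,48, 0,0,0,0,0,0,45, 0,0,0,0,0,0,42]' 25;  python3 -m inch '[0,0,0,0,0,0,40, 0,0,0,0,0,0,40, 0,0,0,0,0,0,40, 0,0,0,0,0,0,40, 0,0,0,0,0,0,40, 0,0,0,0,0,0,40, 0,0,0,0,0,0,40, 0,0,0,0,0,0,40]' 25
```

```text
time: 5.75
tool_pos: [0.5195, 0.2201, 0.0113]
tcp_rot: [-2.127, -2.312, 0.001]
wrist_force: [-2.3, -0.2, 2.6]
width: 0.534
grip_force: 25.3
time: 6.55
tool_pos: [0.5195, 0.2202, 0.0114]
tcp_rot: [-2.127, -2.312, 0.001]
wrist_force: [-3.9, -1.2, 5.6]
width: 0.535
grip_force: 25.2
```

The jar is held: the opening reads 45.7 mm at 25 N. Now I'll lift slowly and check for slip.

```bash
python3 -m inch '[0,0,-2,0,0,0,40, 0,0,-5,0,0,0,40, 0,0,-10,0,0,0,40, 0,0,-15,0,0,0,40, 0,0,-20,0,0,0,40, 0,0,-20,0,0,0,40, 0,0,-20,0,0,0,40, 0,0,-20,0,0,0,40]' ;  python3 -m inch '[0,0,-15,0,0,0,40, 0,0,-10,0,0,0,40, 0,0,-5,0,0,0,40, 0,0,0,0,0,0,40, 0,0,0,0,0,0,40, 0,0,0,0,0,0,40, 0,0,0,0,0,0,40, 0,0,0,0,0,0,40]'
python3 - <<'E'
from h import *
snap("wrist","pics/w2.png"); delta([.5738,-.176,.153])
E
```

```text
time: 7.35
tool_pos: [0.5202, 0.2203, 0.1256]
tcp_rot: [2.126, 2.312, 0.003]
wrist_force: [0.3, 0.7, -1.7]
width: 0.529
grip_force: 26.0
time: 8.15
tool_pos: [0.5194, 0.22, 0.1526]
tcp_rot: [-2.126, -2.312, 0.002]
wrist_force: [0.0, 0.6, -1.3]
width: 0.527
grip_force: 26.0
t 8.2 pos [0.5195 0.2201 0.1527] yangle 4.79 z [-0.001 -0.    -1.   ] q [0.36 0.12 1.93 0.   1.1  0.27]
delta tool mm [-3.992e+02  2.110e+01 -2.000e-01]
```

View pics/w2.png

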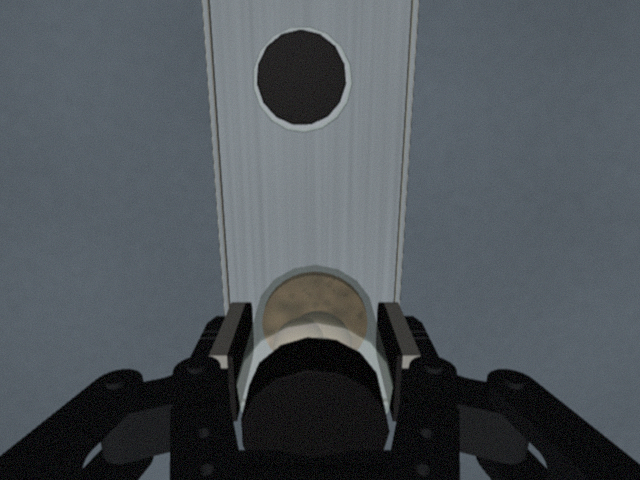

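The jar is held between the pads, upright, and the tray spot beneath it is empty. Next I carry it over the pan.

```bash
python3 -m inch '[-6,0,0,0,0,0,40, -14,1,0,0,0,0,40, -22,1,0,0,0,0,40, -28,2,0,0,0,0,40, -30,2,0,0,0,0,40, -30,2,0,0,0,0,40, -30,2,0,0,0,0,40, -30,2,0,0,0,0,40]' ;  python3 -m inch '[-30,2,0,0,0,0,40, -30,2,0,0,0,0,40, -30,2,0,0,0,0,40, -30,2,0,0,0,0,40, -28,2,0,0,0,0,40, -24,1,0,0,0,0,40, -18,0,0,0,0,0,40, -12,0,0,0,0,0,40]'; python3 -m inch '[-7,0,0,0,0,0,40, 0,0,0,0,0,0,40, 0,0,0,0,0,0,40, 0,0,0,0,0,0,40, 0,0,0,0,0,0,40, 0,0,0,0,0,0,40, 0,0,0,0,0,0,40, 0,0,0,0,0,0,40]'
python3 - <<'E'
from h import *
snap("top","pics/top3.png");snap("scene","pics/scene3.png"); snap("wrist","pics/w3.png"); delta([.5738,-.176,.153])
a=cv2.imread("pics/top3.png"); b=cv2.imread("pics/scene3.png")
print(proj("top",[.5738,-.176,.067]),proj("scene",[.5738,-.176,.067]))
f=lambda i:cv2.resize(i,(400,400),interpolation=cv2.INTER_CUBIC)
w=cv2.imread("pics/w3.png")
cv2.imwrite("pics/c3.png",np.hstack([f(b[100:220,210:330]),cv2.resize(w,(400,300))[[*range(300)]+[299]*100]]))
E
```

```text
time: 9.0
tool_pos: [0.5474, 0.0295, 0.1534]
tcp_rot: [2.127, 2.312, -0.0]
wrist_force: [0.5, 0.9, -1.8]
width: 0.534
grip_force: 25.9
time: 9.8
tool_pos: [0.575, -0.1705, 0.1533]
tcp_rot: [2.128, 2.311, -0.0]
wrist_force: [0.4, -0.2, -1.5]
width: 0.533
grip_force: 25.9
time: 10.6
tool_pos: [0.576, -0.1753, 0.1533]
tcp_rot: [2.126, 2.313, 0.0]
wrist_force: [0.0, 0.0, -1.2]
width: 0.53
grip_force: 25.9
t 10.75 pos [ 0.576  -0.1755  0.1533] yangle 4.79 z [ 0. -0. -1.] q [-0.34  0.19  1.85 -0.    1.11 -0.42]
delta tool mm [-0.3 -2.2  0.3]
[423.16316627 263.89336212] [269.58452055 172.62633521]
```

View pics/c3.png

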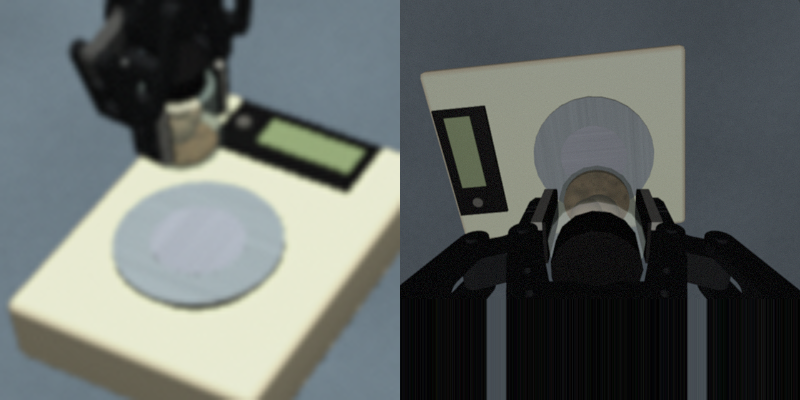

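Scene shows the jar above the pan, lying on the sight line behind it. The wrist view shows the pan rim at left 214, right 405 and top 154 in full-resolution pixels, so I'll use those to check the pan centre.

```bash
python3 - <<'E'
from h import *
from scipy.optimize import least_squares
P=viewer.camera_params("wrist"); t=np.linspace(0,2*np.pi,400)
def ext(c): 
    q=np.array([proj("wrist",[c[0]+.055*np.cos(a),c[1]+.055*np.sin(a),.067],P) for a in t]); return np.array([q[:,0].min(),q[:,0].max(),q[:,1].min()])
w=cv2.imread("pics/w3.png")
row=w[235].astype(int); col=w[:,310].astype(int)
# color transitions cream->steel: use (R-B)
d=row[:,2]-row[:,0]; print("row",[ (i,d[i]) for i in list(range(208,222,1))+list(range(398,412))])
d=col[:,2]-col[:,0]; print("col",[(i,d[i]) for i in range(146,162)])
print(ext([.5738,-.176]))
f=least_squares(lambda c:(ext(c)-[214,405,154]),[.5738,-.176],diff_step=1e-3); print(f.x,f.fun)
E
```

```text
row [(208, np.int64(9)), (209, np.int64(11)), (210, np.int64(9)), (211, np.int64(12)), (212, np.int64(10)), (213, np.int64(10)), (214, np.int64(5)), (215, np.int64(-9)), (216, np.int64(-12)), (217, np.int64(-11)), (218, np.int64(-9)), (219, np.int64(-10)), (220, np.int64(-10)), (221, np.int64(-8)), (398, np.int64(-9)), (399, np.int64(-8)), (400, np.int64(-11)), (401, np.int64(-11)), (402, np.int64(-11)), (403, np.int64(-11)), (404, np.int64(-7)), (405, np.int64(1)), (406, np.int64(9)), (407, np.int64(10)), (408, np.int64(14)), (409, np.int64(10)), (410, np.int64(8)), (411, np.int64(11))]
col [(146, np.int64(11)), (147, np.int64(12)), (148, np.int64(13)), (149, np.int64(9)), (150, np.int64(12)), (151, np.int64(11)), (152, np.int64(10)), (153, np.int64(15)), (154, np.int64(6)), (155, np.int64(-7)), (156, np.int64(-11)), (157, np.int64(-12)), (158, np.int64(-11)), (159, np.int64(-5)), (160, np.int64(-10)), (161, np.int64(-12))]
[212.727387   407.28264586 151.66213234]
[ 0.57362182 -0.17734268] [-1.61652163  1.61851838  0.20417987]
```

```bash
python3 -m inch '[-0.5,-2.2,5,0,0,0,40, 0,0,10,0,0,0,40, 0,0,12,0,0,0,40, 0,0,12,0,0,0,40, 0,0,12,0,0,0,40, 0,0,10,0,0,0,40, 0,0,5,0,0,0,40, 0,0,3,0,0,0,40]' ;  python3 -m inch '[0,0,1.5,0,0,0,40, 0,0,1,0,0,0,40, 0,0,1,0,0,0,40, 0,0,0.5,0,0,0,40, 0,0,0,0,0,0,40, 0,0,0,0,0,0,40, 0,0,0,0,0,0,40, 0,0,0,0,0,0,40]'
python3 - <<'E'
from h import *
snap("scene","pics/scene4.png");snap("top","pics/top4.png"); delta([.5738,-.1762,.074])
b=cv2.imread("pics/scene4.png");a=cv2.imread("pics/top4.png")
cv2.imwrite("pics/c4.png",np.hstack([cv2.resize(b[130:200,230:310],(400,350),interpolation=cv2.INTER_CUBIC),cv2.resize(a[225:305,385:465],(350,350),interpolation=cv2.INTER_CUBIC)]))
E
```

```text
time: 11.55
tool_pos: [0.5734, -0.1761, 0.0833]
tcp_rot: [-2.126, -2.311, 0.001]
wrist_force: [1.4, 0.3, -1.0]
width: 0.529
grip_force: 26.0
time: 12.35
tool_pos: [0.5738, -0.1762, 0.0804]
tcp_rot: [2.127, 2.312, 0.0]
wrist_force: [-0.0, -0.3, -2.8]
width: 0.532
grip_force: 26.0
t 12.45 pos [ 0.5738 -0.1762  0.0803] yangle 4.79 z [ 0. -0. -1.] q [-0.34  0.26  1.91 -0.    0.98 -0.42]
delta tool mm [0.  0.  6.3]
```

View pics/c4.png

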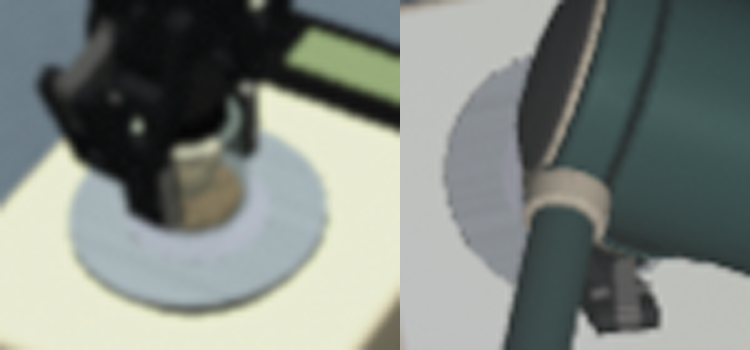

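Scene shows the jar upright, just above the middle of the pan. I'll creep down while watching the force.

```bash
cat > f.py <<'E'
from h import *
import statistics
s=sensors.read_state(); print("z",round(s["tool_pos"][2],4),np.round(s["wrist_force"],2))
E
python3 -m inch '[0,0,1,0,0,0,40, 0,0,1,0,0,0,40, 0,0,1,0,0,0,40, 0,0,0.5,0,0,0,40, 0,0,0.5,0,0,0,40, 0,0,0,0,0,0,40, 0,0,0,0,0,0,40, 0,0,0,0,0,0,40]' |grep -E 'pos|force';  python3 -m inch '[0,0,0.5,0,0,0,40, 0,0,0.5,0,0,0,40, 0,0,0.5,0,0,0,40, 0,0,0.5,0,0,0,40, 0,0,0,0,0,0,40, 0,0,0,0,0,0,40, 0,0,0,0,0,0,40, 0,0,0,0,0,0,40]'|grep -E 'pos|force'
```

```text
tool_pos: [0.5738, -0.1762, 0.0763]
wrist_force: [-0.7, 0.7, -1.3]
grip_force: 26.0
tool_pos: [0.5738, -0.1762, 0.0743]
wrist_force: [0.0, 0.3, -2.1]
grip_force: 25.9
```

```bash
for i in 1 2 3; do python3 -m inch '[0,0,0.5,0,0,0,40, 0,0,0.5,0,0,0,40, 0,0,0,0,0,0,40, 0,0,0,0,0,0,40, 0,0,0,0,0,0,40, 0,0,0,0,0,0,40, 0,0,0,0,0,0,40, 0,0,0,0,0,0,40]' |grep -E 'pos|_force'; done
```

```text
tool_pos: [0.5739, -0.1762, 0.0733]
wrist_force: [0.3, 0.4, -0.6]
grip_force: 25.9
tool_pos: [0.5738, -0.1762, 0.0723]
wrist_force: [-0.5, 0.7, 0.2]
grip_force: 25.9
tool_pos: [0.5738, -0.1762, 0.0713]
wrist_force: [-0.3, -0.4, 1.3]
grip_force: 26.0
```

Contact came at about z 0.074. The force is now +1.3 N, so I'll back off 1 mm to balance the weight and then open gently.

```bash
python3 -m inch '[0,0,-0.5,0,0,0,40, 0,0,-0.4,0,0,0,40, 0,0,0,0,0,0,40, 0,0,0,0,0,0,40, 0,0,0,0,0,0,46, 0,0,0,0,0,0,48, 0,0,0,0,0,0,50, 0,0,0,0,0,0,53]';  python3 -m inch '[0,0,0,0,0,0,56, 0,0,0,0,0,0,60, 0,0,0,0,0,0,65, 0,0,0,0,0,0,70, 0,0,0,0,0,0,75, 0,0,0,0,0,0,80, 0,0,0,0,0,0,85, 0,0,0,0,0,0,85]'
```

```text
time: 17.25
tool_pos: [0.5737, -0.1762, 0.0721]
tcp_rot: [-2.127, -2.312, 0.0]
wrist_force: [-0.8, -0.5, -0.1]
width: 0.623
grip_force: 0.0
time: 18.05
tool_pos: [0.5738, -0.1762, 0.0722]
tcp_rot: [2.127, 2.312, -0.0]
wrist_force: [0.6, 0.1, 0.5]
width: 0.996
grip_force: 0.0
```

Released. Next I go straight up, then aside so the top view is clear.

```bash
python3 -m inch '[0,0,-5,0,0,0,85, 0,0,-12,0,0,0,85, 0,0,-20,0,0,0,85, 0,0,-22,0,0,0,85, 0,0,-22,0,0,0,85, 0,0,-22,0,0,0,85, 0,0,-20,0,0,0,85, 0,0,-12,0,0,0,85]';  python3 -m inch '[10,-10,0,0,0,0,85, 20,-20,0,0,0,0,85, 25,-25,0,0,0,0,85, 25,-25,0,0,0,0,85, 25,-25,0,0,0,0,85, 20,-20,0,0,0,0,85, 10,-10,0,0,0,0,85, 0,0,0,0,0,0,85]'
python3 - <<'E'
from h import *
snap("scene","pics/scene5.png");snap("top","pics/top5.png"); delta([.5738,-.1762,.074])
b=cv2.imread("pics/scene5.png");a=cv2.imread("pics/top5.png")
cv2.imwrite("pics/c5.png",np.vstack([np.hstack([cv2.resize(b[130:200,230:310],(400,350),interpolation=cv2.INTER_CUBIC),cv2.resize(a[225:305,385:465],(350,350),interpolation=cv2.INTER_CUBIC)]),np.hstack([cv2.resize(b,(375,240)),cv2.resize(a,(375,240))])]))
E
```

```text
time: 18.85
tool_pos: [0.575, -0.1766, 0.2106]
tcp_rot: [2.124, 2.309, 0.003]
wrist_force: [-0.0, 0.6, 0.1]
width: 0.998
grip_force: 0.0
time: 19.65
tool_pos: [0.4261, -0.0518, 0.2063]
tcp_rot: [-2.124, -2.313, 0.001]
wrist_force: [0.6, -1.2, -0.2]
width: 0.995
grip_force: 0.0
t 19.75 pos [ 0.4283 -0.053   0.2071] yangle 4.82 z [ 0.001 -0.    -1.   ] q [-0.18 -0.2   2.12 -0.    1.21 -0.26]
delta tool mm [-134.9  134.6  133.3]
```

View pics/c5.png

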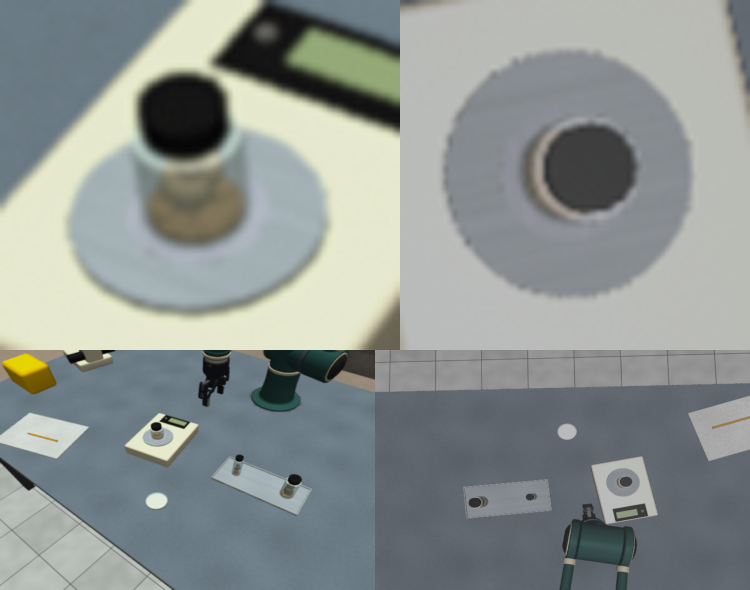

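```bash
python3 - <<'E'
from h import *
print(ray("top",428.05,263.0,.1277),ray("top",423.2-.3,264.2,.067)); 
print(ray("top",385+(444+692)/2/4.375-400/4.375-.4,225+(49+297)/2/4.375-.4,.067))
E
```

```text
[ 0.57351636 -0.17559308  0.1277    ] [ 0.57321739 -0.17547193  0.067     ]
[ 0.57332384 -0.1756687   0.067     ]
```

The jar stands upright within about 1 mm of the pan centre, the bystanders are unmoved and the arm is clear. Handing in.

```bash
python3 -c "
from workcell import job; print(job.finish_job())"
```

```text
the job is handed in; nothing more can be done
None
```

The low jar is standing upright about 1 mm from the pan's centre (top-camera measurement) and released; grip readings peaked at 26 N, pan load was an estimated 3 N, and the job was handed in at about 20 s.

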